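# Scoop the red finial out from under the packing shelf

### The job

A red trophy finial and a brass one stand under the low clear shelf of the packing table. Take the flat scoop by its blue handle, slide it under the shelf lip and beneath the red finial until that stands in the pan, and draw it out until the whole finial is clear of the shelf. Leave the scoop flat on the table with the red finial upright in its pan, do not touch that finial with the gripper, and leave the brass one where it stands.

Things in the scene. Friction and masses are not known exactly. Their poses are not given: they have to be found in the camera images.
- scoop: Loose flat dark steel scoop, 0.35 kg (mm). Origin: underside, under mid-handle; x runs to the front edge, z up. Handle: upright blue fin at the origin, 60 long (x), 16 thick (y), top at z 60. Strip 30 wide, 3 thick from x -40 to the pan. Pan 94 wide, floor 3 thick, walls 8 tall: rear wall x 75, sides to x 161; then a thin ramp, crest 5 high at x 154, down to the front edge on the table at x 180.
- shelf: Fixed clear shelf (mm). Origin: on the table, mid-width, below the front face of its stop bar; x points away from the robot, y left. Board 460 wide (y), x -80 (blue front lip) to 70, z 79 to 86. Alu stop bar along y: x 0 to 10, z 11 to 23; the pan fits beneath it, finials do not. Posts x 0 to 50 at y +-220, feet 4 thick to y +-258; small cartons on the board's rear ends, up to z 135.
- red_finial: Loose red metal finial, 0.08 to 0.17 kg: round foot 40 mm in diameter, 31 tall, lower edge bevelled; curl on top, 59 tall in all. Origin: centre of its underside. It stands under the left or right half of the shelf, foot 5 to 22 mm in front of the stop bar. The scoop pushes it against the bar, then the ramp slides under it and it climbs into the pan.
- brass_finial: Loose finial of the same shape and size in yellow brass, standing under the other half of the shelf, centre at least 120 mm from the red one. To be left alone. Origin: centre of its underside.

How it is judged:
By the outcome, as a careful person would: the job done as asked, in the order asked, and still so for the second after the job is handed in, with the robot touching nothing.
It also fails if it takes over 45 s, if anything falls off the work surface, if the arm or the gripper's body presses on something with over 40 N, if the wrist force passes 120 N, or if a joint passes its speed limit or range.

### The arm

A 7-joint arm with a two-finger parallel gripper is mounted at the origin on the work surface. World frame = base frame: x ahead of the robot, y to its left, z up, the work surface at z = 0. Lengths are in mm, angles in rad, forces in N, time in s.
With the tool pointing down it reaches from about 350 to 775 mm from the base axis. Payload 3.1 kg.
Tool frame: the origin (TCP) lies at the centre of the arm's flange, where the gripper is bolted on; the fingertips stand 173 mm ahead of it and the grasp point (between the pads) lies 155 mm ahead of it; z points along the fingers, y is the line along which they close (so a half turn about z gives the same grasp; the last joint's range is limited). The gripper opens to 85 mm and grips with 20 to 120 N. Pads are 22 mm wide; open, the fingers measure 114 mm over their backs; the gripper's body (76 mm by 85 mm) begins 54 mm behind the grasp point. The pads swing forward as they close: fully open they stand 13 mm farther back than shut.
Start: joints at [-1.184, 0.311, 0.014, 1.512, -0.004, 1.319, -0.027], TCP at [228.65, 500.232, 404.704] pointing down, gripper open.
Joint ranges: [-2.7, 2.7], [-0.3, 1.91], [-1.27, 1.3], [0.12, 2.57], [-1.44, 4.58], [0.2, 2.03], [-3.05, 3.05]. Speed limits (rad/s): [2.79, 2.79, 3.14, 3.14, 3.14, 3.14, 3.14].

### API

Orientations are given as a 3x3 rotation matrix whose columns are the frame's x, y, z axes.
In Python, from cell import arm gives the robot as it stands.
- The arm moves only by the tool nudge_tcp, called after "Emit:" as name([rows], argument=value, ...), one row to a line, values as JSON. Schema: {"type":"object","properties":{"deltas":{"type":"array","items":{"type":"array","items":{"type":"number"},"minItems":5,"maxItems":5},"minItems":1,"maxItems":12},"clamp_n":{"type":"number"},"only":{"type":"string"},"quiet":{"type":"boolean"},"lines":{"type":"string"}},"required":["deltas"],"additionalProperties":false}. deltas is a list of rows, 1 to 12 of them, each of 5 numbers: dx, dy, dz in normalised numbers (1 is 250 mm), then a turn about the tool's z in normalised numbers (1 is 4 rad), then the finger opening in mm; each row shifts and turns the commanded pose from where the row before left it, along the tool's axes as they then stand; what a row does not reach is not made up. A row lasts 1/12 s, in which the tool goes at most 41.7 mm and 0.125 rad, less where a joint would pass 70% of its speed; a pose out of reach is approached as far as the arm can. The fingers move at their own pace and stop on an object; clamp_n is the grip in N (left out, the last holds). Time passes only in rows, so rows that do not move let the fingers close. The tool returns the time, the measured TCP pose, the force, the opening and the grip force at its end. only (a regular expression) keeps the lines of the reply that match it, lines (a string "A,B") keeps lines A to B, and quiet returns only ok. Input that does not fit is refused with a message, and nothing moves.
- arm.observe(): the state, without advancing time (a new reading comes with each control period).
- arm.read_camera(name): name is "scene" or "top" or "wrist"; returns a dict with "img" (384x512x3 uint8, blue, green, red), "range_z" (384x512 float32, mm along the optical axis (not along the pixel's ray), 0 where there is no reading), "K" (3x3 intrinsics, pixels), "cam_to_world" (4x4, takes a point from camera to world coordinates). Camera axes: x right, y up, looking along -z (the intrinsics and any distortion apply to the point x, -y, -z); pixel columns grow to the right and rows downward; lengths in mm; the calibration is good to about 2 mm. A picture is of the moment at which its call begins.
- arm.hand_in(): hands the job in; it is judged then, once.
Trained networks look in a picture, given as the dict that the camera call returned (one of the last four; its "shot" number tells which), for a name from the list of things; names that differ only in an ending like _2 or _b are one class to them, and where a whole thing is asked for, a point or a joint stands for the part that bears it (a point fixed in the world has none). Each returns a list of dicts, best first, with "score" (0 to 1); they miss things now and then, are a little off and sometimes report something else, mostly with a low value. They report only what shows in the picture. A call takes as long as a camera call.
- arm.look_for(label, picture): "position" ([row, column] in pixels, amid what is visible of it).
- arm.masks_of(label, picture): "pixels" (384x512 bool, what is visible of it) and "position" ([row, column] in pixels, amid what is visible of it).
- arm.spot_point(label, picture): "position" ([row, column] in pixels: a listed point, or the origin of a listed thing).
The state is a dict: "time_s": time; "joint_pos": joint angles; "dq": joint speeds; "joint_torque": joint torques, N m; "position": TCP position; "ee_rot": TCP orientation; "wrist_force": force on the tool from outside, world axes, zero at the start; "ft_torque": the same for the moment, N m; "gripper_width": finger opening in mm; "gripper_force": force on a finger pad.
Only numpy, scipy, OpenCV 4.12 (cv2) and the standard library are available. Lean on these libraries where they do the work, as an engineer would, in place of code of your own. Each camera call takes 0.05 s, during which the arm holds its last target. There are 200 camera calls.

## Working session

There is one attempt and no reset: what is moved stays moved. The work goes in short steps, Python scripts to look and compute and a tool call to move; the robot and the scene stay as the last step left them, time stands still between calls to the robot, and variables do not carry over. Pictures are saved under pics/ and viewed, at most 10 in all, crops included, and the job is handed in when it is done.

```bash
mkdir -p pics; ls; cat > h.py <<'E'
import numpy as np, cv2
from cell import arm
def world(p,rc,z=None):
    """pixel -> world by depth, or by plane z"""
    r,c=rc; K=p["K"]; T=np.array(p["cam_to_world"])
    d=np.array([(c-K[0][2])/K[0][0],-(r-K[1][2])/K[1][1],-1.])
    if z is None:
        w=p["range_z"][max(0,int(r)-1):int(r)+2,max(0,int(c)-1):int(c)+2]; w=w[w>0]
        if not len(w): return None
        return T[:3,:3]@(d*np.median(w))+T[:3,3]
    v=T[:3,:3]@d; return T[:3,3]+v*(z-T[2,3])/v[2]
def cloud(p,m):
    r,c=np.nonzero(m&(p["range_z"]>0)); K=p["K"]; T=np.array(p["cam_to_world"]); Z=p["range_z"][r,c]
    P=np.c_[(c-K[0][2])/K[0][0]*Z,-(r-K[1][2])/K[1][1]*Z,-Z]
    return P@T[:3,:3].T+T[:3,3]
E
python3 - <<'E'
from h import *
np.set_printoptions(precision=1,suppress=True)
ims=[]
for n in ("scene","top"):
    p=arm.read_camera(n); ims.append(p["img"]); print(n,p.keys(),np.array(p["cam_to_world"])[:3,3],p["K"][0][0])
    for l in ("scoop","shelf","red_finial","brass_finial"):
        for s in arm.spot_point(l,p)[:2]: print(l,"spot",s["score"],s["position"],world(p,s["position"],0))
        for s in arm.masks_of(l,p)[:1]:
            P=cloud(p,s["pixels"]); print("  mask",s["score"],s["position"],s["pixels"].sum(),np.percentile(P,[2,50,98],axis=0).ravel() if len(P) else None)
    cv2.imwrite(f"pics/{n}0.png",p["img"])
print(arm.observe()["time_s"],arm.observe()["ee_rot"])
E
```

```text
pics
scene dict_keys(['img', 'range_z', 'K', 'cam_to_world', 'shot']) [889.8 526.2 683.7] 428.5041123238566
scoop spot 0.88 [152.3, 274.6] [ 470.9 -148.8    0. ]
  mask 0.82 [179.9, 280.9] 2027 [ 456.  -168.1   -0.2  496.5  -51.9    3.1  559.7   19.    59.5]
shelf spot 0.56 [235.0, 222.8] [691.1  22.1   0. ]
  mask 0.88 [236.8, 226.2] 17575 [ 606.8 -196.3    2.3  705.4   90.5   84.7  780.8  252.3  135.4]
top dict_keys(['img', 'range_z', 'K', 'cam_to_world', 'shot']) [461.1 -37.8 824.3] 400.4564999078951
scoop spot 0.55 [259.4, 310.9] [ 462.4 -150.9    0. ]
  mask 0.68 [242.8, 262.5] 3182 [ 449.9 -174.2    0.8  497.5  -51.9    4.   560.8   17.7   61.1]
shelf spot 0.67 [146.6, 233.1] [699.6   8.5   0. ]
  mask 0.96 [138.9, 228.7] 19175 [ 603.4 -205.9   81.5  687.8   13.5   85.9  771.   230.7  136.4]
brass_finial spot 0.69 [147.9, 235.2] [696.8   4.    0. ]
0.9 [[-0.9  0.4  0. ]
 [ 0.4  0.9  0. ]
 [-0.   0.  -1. ]]
```

View pics/scene0.png

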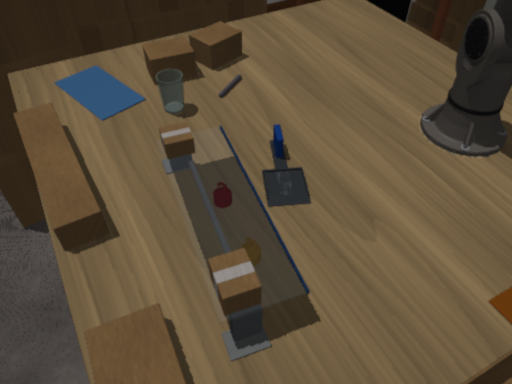

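View pics/top0.png

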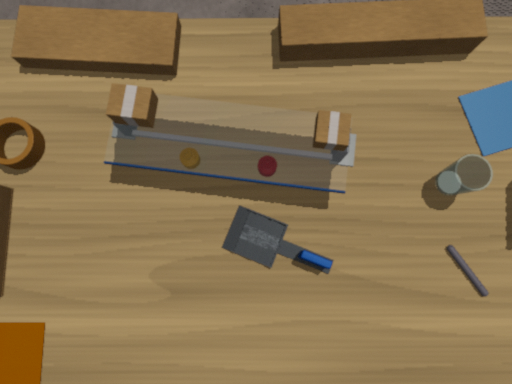

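The scene view shows the red finial at about (195,222), the brass one at (248,252) and the blue handle at (140,278). In the top view they are at (166,267), (158,190) and (260,315). The scoop lies in front of the shelf, pointing to the robot's left. Next I'll triangulate.

```bash
cat >> h.py <<'E'
def hsv(p): return cv2.cvtColor(p["img"],cv2.COLOR_BGR2HSV)
def blob(p,lo,hi,box,smin=120,vmin=40):
    H=hsv(p); h=H[...,0].astype(int)
    m=((h>=lo)&(h<=hi)) if lo<=hi else ((h>=lo)|(h<=hi))
    m&=(H[...,1]>smin)&(H[...,2]>vmin); b=np.zeros_like(m); r0,r1,c0,c1=box; b[r0:r1,c0:c1]=1; return m&b
def ray(p,rc): a=world(p,rc,0); o=np.array(p["cam_to_world"])[:3,3]; return o,(a-o)/np.linalg.norm(a-o)
def tri(p1,a,p2,b):
    A=np.zeros((3,3));B=np.zeros(3);rs=[ray(p1,a),ray(p2,b)]
    for o,d in rs: M=np.eye(3)-np.outer(d,d);A+=M;B+=M@o
    X=np.linalg.solve(A,B); return X,max(np.linalg.norm((np.eye(3)-np.outer(d,d))@(X-o)) for o,d in rs)
def line(p,m,z):
    r,c=np.nonzero(m); P=np.array([world(p,(a,b),z)[:2] for a,b in zip(r,c)]); c=P.mean(0)
    u=np.linalg.svd(P-c)[2][0]; t=(P-c)@u; return c,u,c+u*t.min(),c+u*t.max(),len(P)
E
cat > m.py <<'E'
from h import *
np.set_printoptions(precision=1,suppress=True)
s=arm.read_camera("scene"); t=arm.read_camera("top")
cen=lambda m: np.argwhere(m).mean(0)
red=lambda p,b: blob(p,170,8,b,130,40)
rs=red(s,(175,215,205,240)); rt=red(t,(150,182,252,285))
print("red",rs.sum(),rt.sum(),tri(s,cen(rs),t,cen(rt)),world(t,cen(rt),20),world(s,cen(rs),25))
bs=blob(s,15,30,(232,268,235,266),150,60); bt=blob(t,10,30,(145,172,176,204),150,60)
print("brass",bs.sum(),bt.sum(),tri(s,cen(bs),t,cen(bt)),world(t,cen(bt),20))
ls=blob(s,105,130,(120,300,215,312),110,30); ls[120:165,268:]=0
lt=blob(t,105,130,(155,200,95,350),110,30)
for p,m,n in((s,ls,"s"),(t,lt,"t")):
    c,u,a,b,k=line(p,m,82.5); print("lip",n,k,c,np.degrees(np.arctan2(u[1],u[0])),a,b)
hs=blob(s,105,130,(115,165,268,290),110,30); ht=blob(t,105,130,(245,275,295,335),110,30)
print("handle",tri(s,cen(hs),t,cen(ht)))
for p,m,n in((s,hs,"s"),(t,ht,"t")):
    P=cloud(p,m); T=P[P[:,2]>55]; c=T.mean(0); u=np.linalg.svd(T[:,:2]-c[:2])[2][0]; q=(T[:,:2]-c[:2])@u
    print("top face",n,len(T),(T.max(0)+T.min(0))/2,c,np.degrees(np.arctan2(u[1],u[0])),np.ptp(q))
H=hsv(t); dark=(H[...,2]<75)&(H[...,1]<140); b=np.zeros_like(dark); b[200:275,215:300]=1
n,L,st,ce=cv2.connectedComponentsWithStats((dark&b).astype(np.uint8)); i=1+st[1:,4].argmax(); rc=np.argwhere(L==i)
P=np.array([world(t,x,4)[:2] for x in rc]); R=cv2.minAreaRect(P.astype(np.float32)); print("pan",R,cv2.boxPoints(R).ravel())
# stop bar: brightest bluish line in top between the finials
cv2.imwrite("pics/topcrop.png",cv2.resize(t["img"][80:280,95:360],None,fx=3,fy=3,interpolation=cv2.INTER_CUBIC))
o=arm.observe(); print(o["position"],o["ee_rot"],o["wrist_force"])
E
python3 m.py
```

```text
red 306 285 (array([652.9, -62. ,  17.4]), np.float64(1.3105522317283114)) [653.4 -62.6  20. ] [654.7 -54.3  25. ]
brass 241 285 (array([667.4,  98.9,  24.1]), np.float64(2.9708753682209017)) [670.9  97.9  20. ]
lip s 306 [622.7  78.7] 82.59269085065925 [ 586.7 -197.8] [645.1 250.7]
lip t 434 [616.9  23.5] -97.41602745662375 [646.2 248.3] [ 587.5 -203. ]
handle (array([ 461.8, -153.8,   27.4]), np.float64(1.4141678164840874))
top face s 102 [ 463.5 -150.7   58.4] [ 464.6 -148.2   58.9] 67.87044932508715 55.613267538127786
top face t 269 [ 463.1 -151.5   59.7] [ 463.6 -151.9   60.1] 67.70259742629713 60.04893822131879
pan ((510.1878967285156, -36.124847412109375), (105.0896987915039, 92.01461791992188), 67.61492156982422) [ 447.6  -67.2  532.7 -102.2  572.7   -5.1  487.7   30. ]
[228.6 500.2 404.7] [[-0.9  0.4  0. ]
 [ 0.4  0.9  0. ]
 [-0.   0.  -1. ]] [ 0.5  0.  -1.1]
```

View pics/topcrop.png

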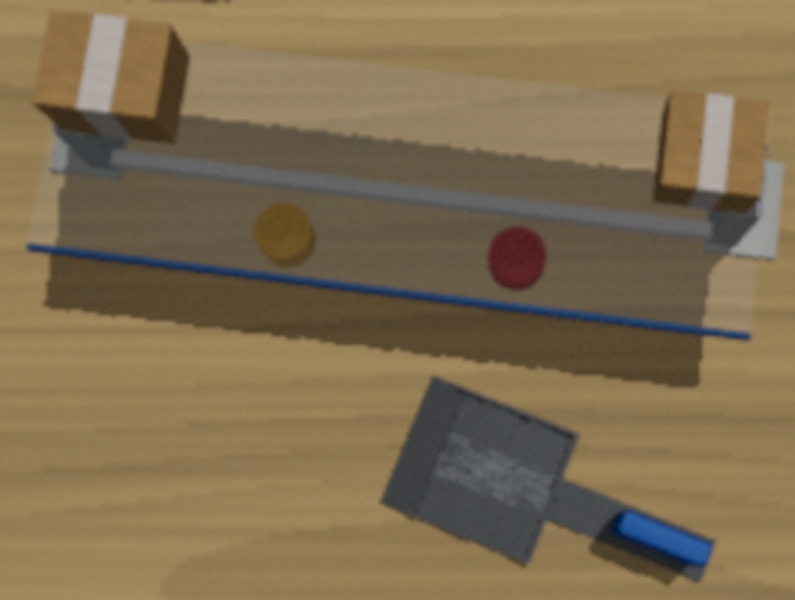

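```bash
cat > go.py <<'E'
import sys
from h import *
np.set_printoptions(precision=2,suppress=True)
o=arm.observe(); R=np.array(o["ee_rot"]); P=np.array(o["position"])
g=np.array([float(v) for v in sys.argv[1:4]]); yaw=float(sys.argv[4]) # tool y axis angle, deg
cur=np.degrees(np.arctan2(R[1,1],R[0,1])); dt=(cur-yaw+180)%360-180
print("tool shift",R.T@(g-P),"turn",np.radians(dt),"y-axis",cur,"q",np.array(o["joint_pos"]),"F",o["wrist_force"],"z tool",R[:,2])
E
python3 go.py 459.7 -160.8 300 -22.3
```

```text
tool shift [-484.93 -505.17  104.7 ] turn 1.5313267235186934 y-axis 65.4385583132178 q [-1.18  0.31  0.01  1.51 -0.    1.32 -0.03] F [ 0.51  0.04 -1.06] z tool [ 0.  0. -1.]
```

Units first: shifts go in shares of 250 mm and turns go in shares of 4 rad. So -25.2 mm is -0.1008, 5.2 mm is 0.0208.

Emit:
nudge_tcp([
  [-0.0968, -0.1008, 0.0208, 0, 85],
  [-0.0968, -0.1008, 0.0208, 0, 85],
  [-0.0968, -0.1008, 0.0208, 0, 85],
  [-0.0968, -0.1008, 0.0208, 0, 85],
  [-0.0968, -0.1008, 0.0208, 0, 85],
  [-0.0968, -0.1008, 0.0208, 0, 85],
  [-0.0968, -0.1008, 0.0208, 0, 85],
  [-0.0968, -0.1008, 0.0208, 0, 85],
  [-0.0968, -0.1008, 0.0208, 0, 85],
  [-0.0968, -0.1008, 0.0208, 0, 85],
], clamp_n=60)

```text
time_s: 1.83
position: [344.2, 168.7, 352.8]
ee_rot: [[-0.91, 0.415, 0.001], [0.415, 0.91, 0.001], [-0.0, 0.001, -1.0]]
wrist_force: [0.1, 0.2, 0.5]
gripper_width: 85.1
gripper_force: 0.0
```

Emit:
nudge_tcp([
  [-0.0968, -0.1008, 0.0208, 0, 85],
  [-0.0968, -0.1008, 0.0208, 0, 85],
  [-0.0968, -0.1008, 0.0208, 0, 85],
  [-0.0968, -0.1008, 0.0208, 0, 85],
  [-0.0968, -0.1008, 0.0208, 0, 85],
  [-0.0968, -0.1008, 0.0208, 0, 85],
  [-0.0968, -0.1008, 0.0208, 0, 85],
  [-0.0968, -0.1008, 0.0208, 0, 85],
  [-0.0968, -0.1008, 0.0208, 0, 85],
  [-0.0968, -0.1008, 0.0208, 0, 85],
])

```text
time_s: 2.67
position: [459.8, -160.9, 300.7]
ee_rot: [[-0.91, 0.415, 0.001], [0.415, 0.91, 0.0], [-0.001, 0.0, -1.0]]
wrist_force: [0.2, 0.7, 0.8]
gripper_width: 85.0
gripper_force: 0.0
```

Emit:
nudge_tcp([
  [0, 0, 0, 0.03, 85],
  [0, 0, 0, 0.03, 85],
  [0, 0, 0, 0.03, 85],
  [0, 0, 0, 0.03, 85],
  [0, 0, 0, 0.03, 85],
  [0, 0, 0, 0.03, 85],
  [0, 0, 0, 0.03, 85],
  [0, 0, 0, 0.03, 85],
  [0, 0, 0, 0.03, 85],
  [0, 0, 0, 0.03, 85],
  [0, 0, 0, 0.03, 85],
  [0, 0, 0, 0.03, 85],
])

```text
time_s: 3.67
position: [459.5, -159.2, 300.9]
ee_rot: [[0.299, 0.954, 0.001], [0.954, -0.299, 0.0], [0.0, 0.0, -1.0]]
wrist_force: [0.1, -1.3, 0.5]
gripper_width: 85.2
gripper_force: 0.0
```

```bash
python3 go.py 459.7 -160.8 195 -22.3
python3 - <<'E'
from h import *
p=arm.read_camera("wrist"); cv2.imwrite("pics/w1.png",p["img"])
for l in ("scoop",):
    for s in arm.spot_point(l,p)[:2]: print(s,world(p,s["position"],0))
m=blob(p,105,130,(0,384,0,512),110,30); P=cloud(p,m); T=P[(P[:,2]>52)&(P[:,2]<68)&(P[:,0]<520)]
print(len(T),(T.max(0)+T.min(0))/2,T.mean(0),cv2.minAreaRect(T[:,:2].astype(np.float32)))
E
```

```text
tool shift [ -1.51   0.65 105.85] turn 0.08581342453266112 y-axis -17.383252948714112 q [-0.44  0.38  0.94  1.86 -0.35  1.08  0.33] F [ 0.07 -1.28  0.53] z tool [ 0.  0. -1.]
{'position': [175.8, 258.1], 'score': 0.84} [ 459.26400141 -152.14620816    0.        ]
1536 [ 462.26114468 -151.19239577   57.36044846] [ 462.69088691 -149.1451949    60.25299887] ((462.097412109375, -151.4905548095703), (58.6507453918457, 15.908134460449219), 67.93325805664062)
```

View pics/w1.png

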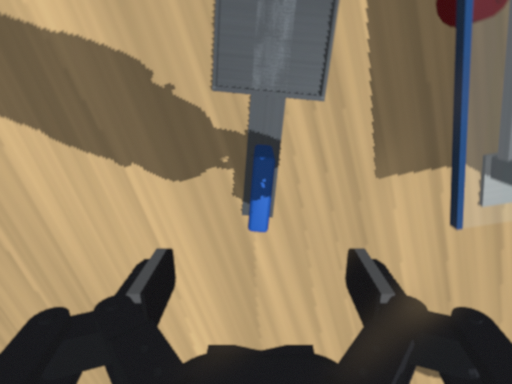

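Wrist view: the blue handle at (190,262) lies midway between the open fingers, with the pan ahead of it. The handle centre and 60 mm height agree with the other views, so I'll turn the last bit, descend and grip.

Scaled: 26 mm is 0.104, -1.3 mm is -0.0052, 0.086 rad is 0.0215.

Emit:
nudge_tcp([
  [-0.0052, 0.006, 0, 0.0215, 85],
  [0, 0, 0.104, 0, 85],
  [0, 0, 0.104, 0, 85],
  [0, 0, 0.104, 0, 85],
  [0, 0, 0.08, 0, 85],
  [0, 0, 0.032, 0, 85],
  [0, 0, 0, 0, 85],
  [0, 0, 0, 0, 85],
])

```text
time_s: 4.43
position: [460.7, -161.3, 195.1]
ee_rot: [[0.373, 0.928, 0.0], [0.928, -0.373, -0.0], [-0.0, 0.0, -1.0]]
wrist_force: [0.8, 0.5, -0.7]
gripper_width: 85.1
gripper_force: 0.0
```

```bash
python3 go.py 458.5 -160.7 195 -22.1
```

```text
tool shift [-0.27 -2.25  0.14] turn 0.0030186154105832095 y-axis -21.92704607700044 q [-0.34  0.54  0.84  1.96 -0.53  0.87  0.4 ] F [ 0.79  0.53 -0.68] z tool [ 0. -0. -1.]
```

Scaled: -2 mm is -0.008.

Emit:
nudge_tcp([
  [0, -0.008, 0, 0, 85],
  [0, 0, 0, 0, 5],
  [0, 0, 0, 0, 5],
  [0, 0, 0, 0, 5],
  [0, 0, 0, 0, 5],
  [0, 0, 0, 0, 5],
  [0, 0, 0, 0, 5],
  [0, 0, 0, 0, 5],
  [0, 0, 0, 0, 5],
], clamp_n=80)

```text
time_s: 5.18
position: [458.9, -160.4, 195.0]
ee_rot: [[0.374, 0.927, 0.001], [0.927, -0.374, -0.0], [0.0, 0.001, -1.0]]
wrist_force: [-0.9, 0.7, 2.5]
gripper_width: 15.3
gripper_force: 78.3
```

```bash
python3 go.py 458.5 -160.7 195 -22.1
```

```text
tool shift [-0.43 -0.2   0.  ] turn 0.0018818458803332775 y-axis -21.99217817336282 q [-0.34  0.54  0.84  1.97 -0.52  0.87  0.4 ] F [-0.95  0.72  2.47] z tool [ 0. -0. -1.]
```

```bash
python3 go.py 403.4 -29.1 195 -97.4
```

```text
tool shift [ 100.96 -100.58   -0.07] turn 1.3161147726320637 y-axis -21.99217817336282 q [-0.34  0.54  0.84  1.97 -0.52  0.87  0.4 ] F [-0.95  0.72  2.47] z tool [ 0. -0. -1.]
```

Scaled: -10.1 mm is -0.0404.

Emit:
nudge_tcp([
  [0.0404, -0.0404, 0, 0, 5],
  [0.0404, -0.0404, 0, 0, 5],
  [0.0404, -0.0404, 0, 0, 5],
  [0.0404, -0.0404, 0, 0, 5],
  [0.0404, -0.0404, 0, 0, 5],
  [0.0404, -0.0404, 0, 0, 5],
  [0.0404, -0.0404, 0, 0, 5],
  [0.0404, -0.0404, 0, 0, 5],
  [0.0404, -0.0404, 0, 0, 5],
  [0.0404, -0.0404, 0, 0, 5],
])

```text
time_s: 6.02
position: [402.9, -29.3, 195.0]
ee_rot: [[0.376, 0.927, 0.002], [0.927, -0.376, -0.002], [-0.001, 0.003, -1.0]]
wrist_force: [0.5, -2.6, 0.8]
gripper_width: 15.4
gripper_force: 78.6
```

Emit:
nudge_tcp([
  [0, 0, 0, 0.0275, 5],
  [0, 0, 0, 0.0275, 5],
  [0, 0, 0, 0.0275, 5],
  [0, 0, 0, 0.0275, 5],
  [0, 0, 0, 0.0275, 5],
  [0, 0, 0, 0.0275, 5],
  [0, 0, 0, 0.0275, 5],
  [0, 0, 0, 0.0275, 5],
  [0, 0, 0, 0.0275, 5],
  [0, 0, 0, 0.0275, 5],
  [0, 0, 0, 0.0275, 5],
  [0, 0, 0, 0.0265, 5],
])

```text
time_s: 7.02
position: [403.1, -28.4, 195.0]
ee_rot: [[0.991, -0.133, 0.001], [-0.133, -0.991, 0.001], [0.0, -0.001, -1.0]]
wrist_force: [1.3, 1.0, 2.8]
gripper_width: 15.3
gripper_force: 79.2
```

Emit:
nudge_tcp([
  [0, 0, 0, 0, 5],
  [0, 0, 0, 0, 5],
])

```text
time_s: 7.18
position: [403.1, -28.7, 195.0]
ee_rot: [[0.992, -0.128, 0.001], [-0.128, -0.992, 0.0], [0.001, -0.0, -1.0]]
wrist_force: [-0.2, 1.1, 4.0]
gripper_width: 15.1
gripper_force: 79.1
```

```bash
python3 go.py 403.4 -29.1 195 -97.4
sed 's/(245,275,295,335)/(225,330,225,320)/; s/(115,165,268,290)/(120,230,285,370)/; s/topcrop/topcrop2/' m.py > m2.py; python3 m2.py
```

```text
tool shift [ 0.34  0.39 -0.04] turn 0.0007004946855493013 y-axis -97.35986461094669 q [-0.92  0.57  1.23  2.18 -0.71  0.89 -0.95] F [-0.19  1.08  3.99] z tool [ 0.  0. -1.]
red 303 291 (array([652.9, -62. ,  17.1]), np.float64(1.2907956290289544)) [653.3 -62.6  20. ] [654.8 -54.   25. ]
brass 223 288 (array([667.2,  99. ,  23.2]), np.float64(3.019585609737949)) [670.5  97.8  20. ]
lip s 342 [620.2  68.9] 82.30084172728651 [ 584.1 -197.4] [644.6 249.7]
lip t 438 [616.7  21.6] -97.41546976729515 [646.2 248.3] [ 587.5 -203. ]
handle (array([431.4, -32.2,  33.5]), np.float64(9.849807477074314))
top face s 83 [416.3 -27.   62.4] [424.2 -28.2  59.3] -5.479156909649948 50.1774711773552
top face t 5 [440.1 -37.4  60.8] [439.9 -37.8  60.3] 105.86215734717067 4.079857580907465
pan ((571.366455078125, -38.003257751464844), (51.48361587524414, 115.7076644897461), 30.4960994720459) [ 519.8   -1.2  578.5 -100.9  622.9  -74.8  564.2   24.9]
[403.1 -28.7 195. ] [[ 1.  -0.1  0. ]
 [-0.1 -1.   0. ]
 [ 0.  -0.  -1. ]] [1.4 1.2 4.3]
```

View pics/topcrop2.png

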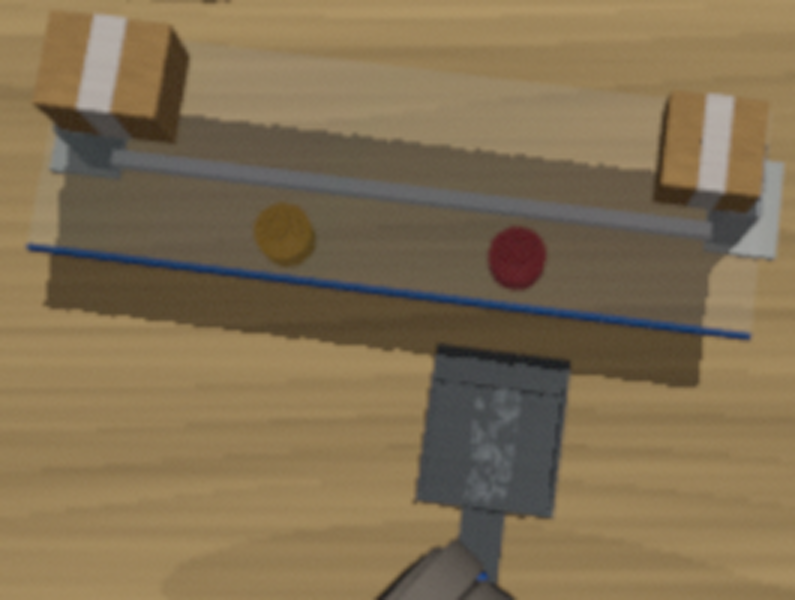

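The scoop axis points at the red finial: the pan front is centred at crop (503,354), and extended to row 258 that gives column 515, against 517 for the finial. I'll push in gently.

Scaled: 6 mm is 0.024, 4 mm is 0.016.

Emit:
nudge_tcp([
  [0.024, 0, 0, 0, 5],
  [0.024, 0, 0, 0, 5],
  [0.024, 0, 0, 0, 5],
  [0.024, 0, 0, 0, 5],
  [0.024, 0, 0, 0, 5],
  [0.016, 0, 0, 0, 5],
  [0.016, 0, 0, 0, 5],
  [0.016, 0, 0, 0, 5],
  [0.016, 0, 0, 0, 5],
  [0.016, 0, 0, 0, 5],
  [0.016, 0, 0, 0, 5],
  [0.016, 0, 0, 0, 5],
], clamp_n=100)

```text
time_s: 8.28
position: [445.5, -37.1, 194.0]
ee_rot: [[0.99, -0.131, -0.044], [-0.131, -0.991, 0.017], [-0.046, -0.011, -0.999]]
wrist_force: [-41.4, 7.3, 59.8]
gripper_width: 14.9
gripper_force: 103.2
```

```bash
python3 go.py 541.9 -47.0 195 -97.4
```

```text
tool shift [96.74 -2.87 -5.41] turn -0.002453925005510827 y-axis -97.5405995460574 q [-0.81  0.65  1.16  2.05 -0.72  0.99 -0.96] F [-41.4    7.34  59.84] z tool [-0.04  0.02 -1.  ]
```

```bash
python3 - <<'E'
from h import *
s=arm.read_camera("scene"); t=arm.read_camera("top")
a=cv2.resize(s["img"][110:320,150:400],(475,400),interpolation=cv2.INTER_CUBIC)
b=cv2.resize(t["img"][110:290,190:330],(311,400),interpolation=cv2.INTER_CUBIC)
cv2.imwrite("pics/p3.png",np.hstack([a,b]))
o=arm.observe();print(o["wrist_force"],o["joint_torque"],o["ft_torque"])
E
```

```text
[-30.937844     4.89477758  43.18003836] [ 8.31372254e-01 -2.11579710e+01  7.24735558e+00 -2.19861192e+01
 -5.20635322e+00 -9.10977423e+00 -1.04717640e-02] [1.07964038 6.97096859 0.07098297]
```

View pics/p3.png

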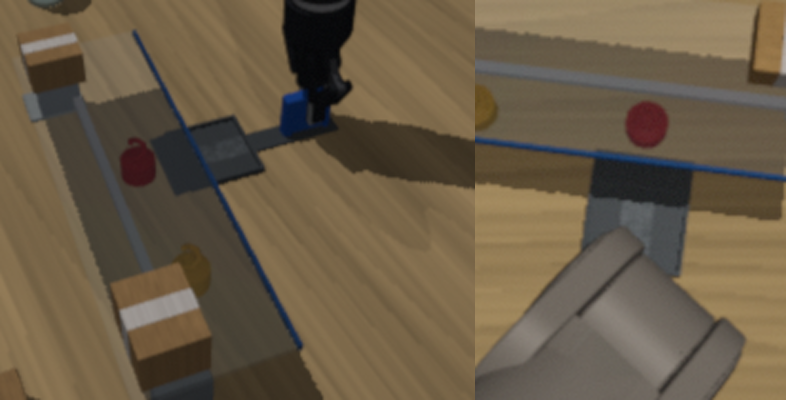

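The scoop front is just short of the red finial. Wrist forces of about 31 N sideways and 43 N upward suggest it is pressed into the table, so I'll relieve it upward and measure again.

Scaled: -1 mm is -0.004.

Emit:
nudge_tcp([
  [0, 0, -0.004, 0, 5],
  [0, 0, 0, 0, 5],
])

```text
time_s: 8.55
position: [455.5, -36.7, 194.8]
ee_rot: [[0.992, -0.129, -0.012], [-0.129, -0.992, 0.004], [-0.013, -0.003, -1.0]]
wrist_force: [-7.5, 0.3, 10.4]
gripper_width: 14.7
gripper_force: 97.4
```

Emit:
nudge_tcp([
  [0, 0, -0.004, 0, 5],
  [0, 0, 0, 0, 5],
])

```text
time_s: 8.72
position: [459.3, -36.2, 196.0]
ee_rot: [[0.992, -0.128, -0.002], [-0.128, -0.992, 0.0], [-0.002, -0.0, -1.0]]
wrist_force: [4.9, 1.9, -3.8]
gripper_width: 14.8
gripper_force: 111.8
```

```bash
cat > red.py <<'E'
from h import *
np.set_printoptions(precision=1,suppress=True)
cen=lambda m: np.argwhere(m).mean(0)
s=arm.read_camera("scene"); t=arm.read_camera("top")
rs=blob(s,170,8,(150,250,190,300),130,40); rt=blob(t,170,8,(140,240,240,295),130,40)
print("red",rs.sum(),rt.sum(),tri(s,cen(rs),t,cen(rt)))
for p in (s,t):
    for x in arm.masks_of("scoop",p)[:1]:
        P=cloud(p,x["pixels"]); d=np.array([.9917,-.129]); e=np.array([.129,.9917])
        q=(P[:,:2]-[696.2,12.4]); print("scoop shelf x",np.percentile(q@d,[1,50,99.5]),"y",np.percentile(q@e,[2,98]),"z",np.percentile(P[:,2],[2,50,98]))
E
python3 red.py
```

```text
red 321 333 (array([658.9, -61.4,  20.3]), np.float64(0.6469818975417344))
scoop shelf x [-258.4 -158.3  -83. ] y [-123.7  -32.4] z [-0.3  8.4 63.8]
scoop shelf x [-148.2 -102.5  -68.2] y [-122.8  -32.4] z [ 4.7  7.8 14.2]
```

```bash
cat > pitch.py <<'E'
from h import *
np.set_printoptions(precision=1,suppress=True)
d=np.array([.9917,-.129]); e=np.array([.129,.9917])
for n in ("scene","top"):
    p=arm.read_camera(n); P=cloud(p,np.ones((384,512),bool)); q=P[:,:2]-[696.2,12.4]; x=q@d; y=q@e+79
    out=[]
    for a in range(-270,-80,10):
        k=(x>a)&(x<a+10)&(P[:,2]<30); i=k&(abs(y)<10); j=k&(abs(y)<38)&(abs(y)>20); t=k&(abs(y)>60)&(abs(y)<100)
        out.append((a,i.sum(),*[np.median(P[m,2]) if m.sum()>2 else np.nan for m in (i,j,t)]))
    print(n);print(np.array(out))
E
python3 pitch.py
```

```text
scene
[[-270.    16.     0.3   -1.1   -0.7]
 [-260.    16.     6.9   -0.4   -0.3]
 [-250.    20.    16.5   -0.6   -0.5]
 [-240.     9.    13.2   -0.5   -0.5]
 [-230.     9.    13.    -1.    -0.7]
 [-220.    25.    18.8   -0.3   -0.2]
 [-210.    26.    19.5   -0.2   -0.7]
 [-200.    54.    15.5   -0.4   -0.3]
 [-190.    31.     7.    -0.4   -0.7]
 [-180.    28.     6.3   -0.2   -0.5]
 [-170.    28.     5.7   -0.5   -0.7]
 [-160.    24.     5.7   -0.4   -0.4]
 [-150.    29.     7.7    7.1   -0.5]
 [-140.    33.     5.3    5.9   -0.1]
 [-130.    31.     5.6    5.5   -0.5]
 [-120.    22.     5.7    5.1   -0.2]
 [-110.     0.     nan    nan    nan]
 [-100.     0.     nan    nan    nan]
 [ -90.     0.     nan    nan    nan]]
top
[[-270.     0.     nan    nan    0.6]
 [-260.     0.     nan    nan    0.4]
 [-250.     0.     nan    nan    0.9]
 [-240.     0.     nan    nan    0.8]
 [-230.     0.     nan    nan    nan]
 [-220.     0.     nan    nan    nan]
 [-210.     0.     nan    nan   -0.8]
 [-200.     0.     nan    nan    0.1]
 [-190.     0.     nan    nan    0.4]
 [-180.     0.     nan    nan    0.5]
 [-170.     0.     nan    nan    0.7]
 [-160.     0.     nan    1.8    0.7]
 [-150.     7.     6.5    7.3    0.6]
 [-140.    19.     7.     6.8    0.5]
 [-130.    35.     6.7    6.2    0.9]
 [-120.    49.     5.9    6.     0.6]
 [-110.    43.     5.5    5.5    0.6]
 [-100.    47.     5.2    5.     0.3]
 [ -90.    47.     4.7    5.     0.7]]
```

The pan floor reads about 3 mm too high at the rear and slopes down toward the front, so the scoop has pitched nose-down in the grip. I'll open, let it drop flat, and regrip lower and more softly.

Scaled: 4 mm is 0.016, 2.5 mm is 0.01.

Emit:
nudge_tcp([
  [0, 0, 0, 0, 40],
  [0, 0, 0, 0, 40],
  [0, 0, 0, 0, 40],
  [0, 0, 0, 0, 40],
  [0, 0, 0.016, 0, 40],
  [0, 0, 0.016, 0, 40],
  [0, 0, 0.01, 0, 40],
  [0, 0, 0, 0, 40],
], clamp_n=30)

```text
time_s: 9.68
position: [459.8, -36.1, 185.5]
ee_rot: [[0.992, -0.129, -0.001], [-0.129, -0.992, 0.0], [-0.001, 0.0, -1.0]]
wrist_force: [-0.6, -0.2, 0.2]
gripper_width: 39.8
gripper_force: 0.0
```

```bash
python3 pitch.py | sed -n '/top/,$p' | tail -9
```

```text
 [-170.     0.     nan    1.     0.5]
 [-160.     0.     nan    1.9    0.5]
 [-150.     4.     4.2    4.1    0.4]
 [-140.    16.     3.9    3.9    0.7]
 [-130.    36.     4.2    3.6    0.6]
 [-120.    49.     3.3    3.5    0.7]
 [-110.    45.     3.7    3.9    0.7]
 [-100.    47.     3.5    3.7    0.6]
 [ -90.    46.     3.4    3.8    0.4]]
```

Emit:
nudge_tcp([
  [0, 0, 0, 0, 10],
  [0, 0, 0, 0, 10],
  [0, 0, 0, 0, 10],
  [0, 0, 0, 0, 10],
  [0, 0, 0, 0, 10],
  [0, 0, 0, 0, 10],
], clamp_n=30)

```text
time_s: 10.28
position: [460.4, -36.2, 186.3]
ee_rot: [[0.992, -0.129, 0.0], [-0.129, -0.992, 0.0], [0.0, -0.0, -1.0]]
wrist_force: [0.4, 1.4, 1.9]
gripper_width: 15.6
gripper_force: 29.9
```

```bash
python3 pitch.py | sed -n '/top/,$p' | tail -9; python3 red.py
```

```text
 [-170.     0.     nan    0.1    0.6]
 [-160.     0.     nan    1.3    0.7]
 [-150.     5.     3.2    3.6    0.4]
 [-140.    15.     3.     3.8    0.7]
 [-130.    37.     3.8    3.5    0.5]
 [-120.    50.     3.5    3.8    0.6]
 [-110.    43.     3.7    3.6    0.6]
 [-100.    47.     3.9    3.4    0.7]
 [ -90.    46.     3.6    4.1    0.4]]
red 316 305 (array([644.8, -56.7,  19.2]), np.float64(1.021653536767988))
scoop shelf x [-259.4 -151.1 -113.2] y [-123.3  -32.1] z [ 0.   3.3 59.1]
```

```bash
python3 - <<'E'
from h import *
s=arm.read_camera("scene"); t=arm.read_camera("top")
a=cv2.resize(s["img"][150:270,180:290],None,fx=4,fy=4,interpolation=cv2.INTER_CUBIC)
b=cv2.resize(t["img"][120:220,230:310],(384,480),interpolation=cv2.INTER_CUBIC)[:,:340]
cv2.imwrite("pics/p4.png",np.clip(np.hstack([a,b])*1.6,0,255).astype(np.uint8))
E
python3 red.py
```

```text
red 314 306 (array([644.9, -56.7,  19.2]), np.float64(1.1529468711160349))
scoop shelf x [-262.3 -153.1  -86.5] y [-122.8  -31.6] z [-0.1  3.4 59.6]
scoop shelf x [-151.3 -103.3  -69.1] y [-122.9  -33. ] z [ 0.8  3.8 10. ]
```

View pics/p4.png

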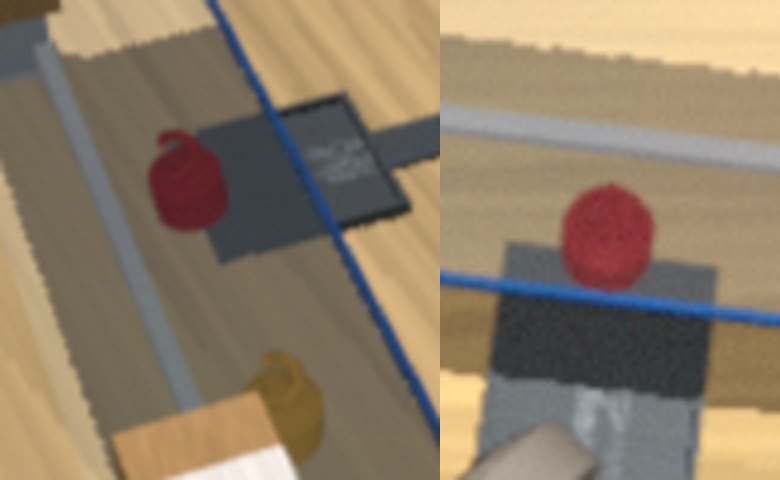

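The pan is flat now and the red finial is upright with its near edge on the ramp. I'll keep pushing in smaller steps.

Scaled: 3 mm is 0.012.

Emit:
nudge_tcp([
  [0.012, 0, 0, 0, 10],
  [0.012, 0, 0, 0, 10],
  [0.012, 0, 0, 0, 10],
  [0.012, 0, 0, 0, 10],
  [0.012, 0, 0, 0, 10],
  [0.012, 0, 0, 0, 10],
  [0, 0, 0, 0, 10],
], clamp_n=30)

```text
time_s: 11.47
position: [471.7, -39.0, 185.9]
ee_rot: [[0.991, -0.13, -0.019], [-0.13, -0.991, 0.007], [-0.02, -0.005, -1.0]]
wrist_force: [-19.4, 3.5, 28.7]
gripper_width: 15.7
gripper_force: 33.6
```

```bash
python3 red.py
```

```text
red 318 312 (array([650. , -58.3,  19.2]), np.float64(1.1780258239295438))
scoop shelf x [-254.1 -154.8 -112.6] y [-123.8  -33.2] z [ 0.3  3.5 59.8]
scoop shelf x [-134.6  -89.2  -67.2] y [-124.8  -34.1] z [ 0.6  3.8 10.4]
```

Scaled: 2 mm is 0.008, -1.2 mm is -0.0048.

Emit:
nudge_tcp([
  [0, 0, -0.0048, 0, 10],
  [0, 0, 0, 0, 10],
  [0.008, 0, -0.0012, 0, 10],
  [0.008, 0, 0, 0, 10],
  [0.008, 0, 0, 0, 10],
  [0.008, 0, 0, 0, 10],
  [0, 0, 0, 0, 10],
], clamp_n=30)

```text
time_s: 12.25
position: [486.2, -39.5, 187.3]
ee_rot: [[0.992, -0.128, -0.001], [-0.128, -0.992, -0.0], [-0.001, 0.0, -1.0]]
wrist_force: [-1.0, -0.0, -4.3]
gripper_width: 15.6
gripper_force: 29.4
```

```bash
python3 red.py;python3 pitch.py | tail -8
```

```text
red 322 310 (array([663.6, -58.6,  23. ]), np.float64(1.0543267713791482))
scoop shelf x [-237.8 -167.9  -83.1] y [-120.4  -32. ] z [-0.8  5.8 61.3]
scoop shelf x [-116.1  -83.1  -68.2] y [-122.2  -33.2] z [ 3.3  6.4 12.3]
 [-160.     0.     nan    nan    0.4]
 [-150.     0.     nan    nan    0.7]
 [-140.     0.     nan    nan    0.4]
 [-130.     0.     nan    nan    0.8]
 [-120.     0.     nan    6.2    0.4]
 [-110.     0.     nan    6.3    0.5]
 [-100.    10.     6.     7.     0.8]
 [ -90.    17.     6.6    7.3    0.7]]
```

Scaled: 1.2 mm is 0.0048, 0.8 mm is 0.0032.

Emit:
nudge_tcp([
  [0, 0, 0.0048, 0, 10],
  [0, 0, 0.0032, 0, 10],
  [0, 0, 0, 0, 10],
], clamp_n=30)

```text
time_s: 12.8
position: [486.5, -39.9, 186.2]
ee_rot: [[0.992, -0.129, 0.001], [-0.129, -0.992, -0.0], [0.001, -0.0, -1.0]]
wrist_force: [-0.5, 0.4, -1.0]
gripper_width: 15.7
gripper_force: 30.1
```

```bash
python3 red.py;python3 pitch.py | tail -5
```

```text
red 314 306 (array([663.4, -58.9,  20.9]), np.float64(1.1531750946511188))
scoop shelf x [-235.3 -164.5 -112.9] y [-120.8  -33.9] z [ 0.   4.4 59.9]
scoop shelf x [-168.6  -83.8  -67.3] y [-126.4  -34.5] z [  0.7   4.3 389.2]
 [-130.     0.     nan    nan    0.5]
 [-120.     0.     nan    4.5    0.7]
 [-110.     0.     nan    4.1    0.7]
 [-100.     7.     4.6    4.5    0.4]
 [ -90.    16.     4.6    4.3    0.7]]
```

Scaled: 3 mm is 0.012, 0.4 mm is 0.0016.

Emit:
nudge_tcp([
  [0.012, 0, 0.0016, 0, 10],
  [0.012, 0, 0, 0, 10],
  [0.012, 0, 0, 0, 10],
  [0.012, 0, 0, 0, 10],
], clamp_n=30)

```text
time_s: 13.43
position: [491.7, -41.4, 185.8]
ee_rot: [[0.991, -0.13, -0.019], [-0.13, -0.992, 0.008], [-0.02, -0.005, -1.0]]
wrist_force: [-23.1, 5.5, 31.6]
gripper_width: 15.8
gripper_force: 34.2
```

Emit:
nudge_tcp([
  [0.012, 0, 0, 0, 10],
  [0.012, 0, 0, 0, 10],
  [0, 0, 0, 0, 10],
])

```text
time_s: 13.68
position: [498.6, -42.6, 185.8]
ee_rot: [[0.991, -0.13, -0.016], [-0.13, -0.991, 0.006], [-0.017, -0.004, -1.0]]
wrist_force: [-18.7, 3.8, 25.6]
gripper_width: 15.5
gripper_force: 33.5
```

```bash
python3 red.py
```

```text
red 321 309 (array([663.5, -58.8,  21.5]), np.float64(0.993183175691544))
scoop shelf x [-226.  -160.4  -83. ] y [-111.4  -38.8] z [ 0.1  5.7 60.4]
```

Scaled: 3 mm is 0.012, -0.2 mm is -0.0008.

Emit:
nudge_tcp([
  [0.012, 0, -0.0008, 0, 10],
  [0.012, 0, 0, 0, 10],
  [0.012, 0, 0, 0, 10],
  [0.012, 0, 0, 0, 10],
  [0.012, 0, 0, 0, 10],
  [0, 0, 0, 0, 10],
], clamp_n=40)

```text
time_s: 14.38
position: [513.8, -44.8, 185.8]
ee_rot: [[0.991, -0.131, -0.015], [-0.131, -0.991, 0.005], [-0.015, -0.003, -1.0]]
wrist_force: [-17.6, 3.7, 20.3]
gripper_width: 15.5
gripper_force: 39.6
```

```bash
python3 red.py
```

```text
red 315 165 (array([666.8, -60.3,  24.2]), np.float64(4.907981520543851))
scoop shelf x [-81.4   4.7  65.9] y [-208.3  245.1] z [  3.2  84.8 135.4]
```

Emit:
nudge_tcp([
  [0.012, 0, 0, 0, 10],
  [0.012, 0, 0, 0, 10],
  [0.012, 0, 0, 0, 10],
  [0.012, 0, 0, 0, 10],
  [0.012, 0, 0, 0, 10],
  [0, 0, 0, 0, 10],
], clamp_n=40)

```text
time_s: 15.08
position: [530.3, -46.8, 185.9]
ee_rot: [[0.991, -0.13, -0.01], [-0.13, -0.991, 0.003], [-0.01, -0.002, -1.0]]
wrist_force: [-11.2, 1.7, 13.7]
gripper_width: 15.7
gripper_force: 39.5
```

```bash
python3 red.py; python3 go.py 541 -46 185 -97.4
```

```text
red 319 4 (array([667.4, -68.4,  18.4]), np.float64(10.105981491771212))
scoop shelf x [-194.7 -138.6 -114.7] y [-88.6 -64.6] z [ 0.1 10.9 60.1]
tool shift [10.59 -2.15  0.8 ] turn -0.0014596427452430968 y-axis -97.48363136889932 q [-0.68  0.77  1.08  1.85 -0.78  1.04 -0.97] F [-11.15   0.58  13.26] z tool [-0.01  0.   -1.  ]
```

Scaled: 3 mm is 0.012.

Emit:
nudge_tcp([
  [0.012, 0, 0, 0, 10],
  [0.012, 0, 0, 0, 10],
  [0.012, 0, 0, 0, 10],
  [0.012, 0, 0, 0, 10],
  [0, 0, 0, 0, 10],
], clamp_n=40)

```text
time_s: 15.7
position: [542.6, -48.3, 185.9]
ee_rot: [[0.991, -0.13, -0.009], [-0.13, -0.991, 0.002], [-0.009, -0.001, -1.0]]
wrist_force: [-9.9, 1.9, 11.9]
gripper_width: 15.6
gripper_force: 39.6
```

```bash
python3 - <<'E'
from h import *
np.set_printoptions(precision=1,suppress=True)
s=arm.read_camera("scene")
m=blob(s,105,130,(110,260,255,400),110,30); P=cloud(s,m); P=P[(P[:,2]>10)&(P[:,2]<66)]; q=P[:,:2]-[696.2,12.4]
print("handle x",np.percentile(q@[.9917,-.129],[1,99]))
rs=blob(s,170,8,(150,250,190,300),130,40); c=np.argwhere(rs).mean(0)
for z in (17.4,20,23): 
    w=world(s,c,z); v=w[:2]-[696.2,12.4]; print(z,w,v@[.9917,-.129],v@[.129,.9917])
a=cv2.resize(s["img"][140:280,180:370],None,fx=4,fy=4,interpolation=cv2.INTER_CUBIC)
cv2.imwrite("pics/p5.png",np.clip(a*1.5,0,255).astype(np.uint8))
E
```

```text
handle x [-170.8 -114. ]
17.4 [660.1 -61.4  17.4] -26.270342558430567 -77.79897985639094
20 [661.  -59.1  20. ] -25.677180511241776 -75.40966515306295
23 [662.  -56.4  23. ] -24.992762764485487 -72.6527635722999
```

View pics/p5.png

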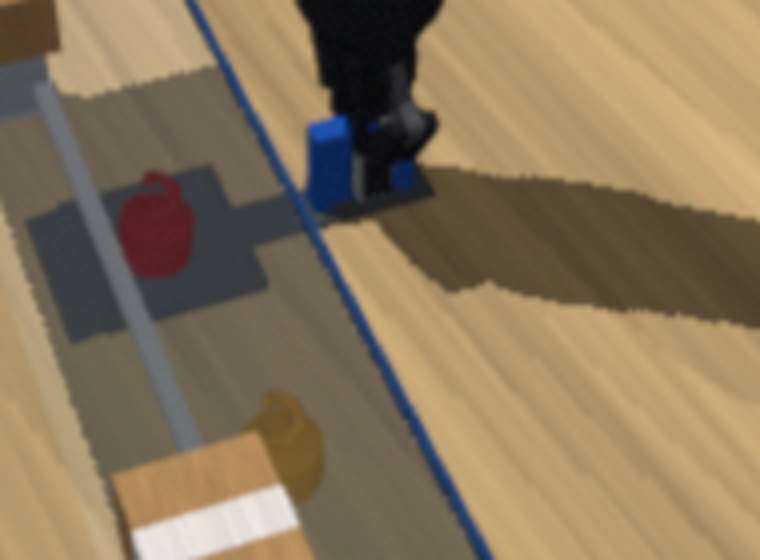

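The red finial stands upright in the pan, at crop (158,228), against the bar. Handle centre is at shelf x -143, so the foot spans about scoop x 101 to 143, behind the crest at 154. I'll draw it out.

Units first: shifts go in shares of 250 mm and turns go in shares of 4 rad. So -4 mm is -0.016, -3 mm is -0.012.

Emit:
nudge_tcp([
  [-0.004, 0, -0.0012, 0, 10],
  [-0.008, 0, 0, 0, 10],
  [-0.012, 0, 0, 0, 10],
  [-0.016, 0, 0, 0, 10],
  [-0.016, 0, 0, 0, 10],
  [-0.016, 0, 0, 0, 10],
  [-0.016, 0, 0, 0, 10],
  [-0.016, 0, 0, 0, 10],
  [-0.016, 0, 0, 0, 10],
  [-0.016, 0, 0, 0, 10],
  [-0.012, 0, 0, 0, 10],
  [-0.004, 0, 0, 0, 10],
], clamp_n=50)

```text
time_s: 16.75
position: [508.0, -42.5, 186.4]
ee_rot: [[0.992, -0.129, 0.002], [-0.129, -0.992, -0.0], [0.002, -0.0, -1.0]]
wrist_force: [6.1, -0.3, 3.9]
gripper_width: 15.4
gripper_force: 49.8
```

```bash
python3 - <<'E'
from h import *
np.set_printoptions(precision=1,suppress=True)
s=arm.read_camera("scene")
rs=blob(s,170,8,(140,260,190,330),130,40); c=np.argwhere(rs).mean(0); w=world(s,c,20); v=w[:2]-[696.2,12.4]; print(rs.sum(),w,v@[.9917,-.129],v@[.129,.9917])
m=blob(s,105,130,(110,260,255,400),110,30); P=cloud(s,m); P=P[(P[:,2]>10)&(P[:,2]<66)]; q=P[:,:2]-[696.2,12.4]
print("handle x",np.percentile(q@[.9917,-.129],[1,99]),np.percentile(P[:,2],99))
E
```

```text
324 [630.2 -54.3  20. ] -56.82623280310436 -74.63887305917883
handle x [-204.  -146.7] 62.262238716229135
```

Scaled: -4 mm is -0.016, -2 mm is -0.008.

Emit:
nudge_tcp([
  [-0.008, 0, 0, 0, 10],
  [-0.016, 0, 0, 0, 10],
  [-0.016, 0, 0, 0, 10],
  [-0.016, 0, 0, 0, 10],
  [-0.016, 0, 0, 0, 10],
  [-0.016, 0, 0, 0, 10],
  [-0.016, 0, 0, 0, 10],
  [-0.016, 0, 0, 0, 10],
  [-0.016, 0, 0, 0, 10],
  [-0.016, 0, 0, 0, 10],
  [-0.016, 0, 0, 0, 10],
  [-0.016, 0, 0, 0, 10],
])

```text
time_s: 17.8
position: [462.9, -36.7, 186.3]
ee_rot: [[0.992, -0.129, 0.002], [-0.129, -0.992, -0.001], [0.002, 0.0, -1.0]]
wrist_force: [4.6, -1.2, 5.0]
gripper_width: 15.4
gripper_force: 49.8
```

Emit:
nudge_tcp([
  [-0.016, 0, 0, 0, 10],
  [-0.016, 0, 0, 0, 10],
  [-0.016, 0, 0, 0, 10],
  [-0.016, 0, 0, 0, 10],
  [-0.016, 0, 0, 0, 10],
  [-0.016, 0, 0, 0, 10],
  [-0.016, 0, 0, 0, 10],
  [-0.016, 0, 0, 0, 10],
  [-0.016, 0, 0, 0, 10],
  [-0.012, 0, 0, 0, 10],
  [-0.004, 0, 0, 0, 10],
  [0, 0, 0, 0, 10],
])

```text
time_s: 18.8
position: [423.0, -31.5, 186.2]
ee_rot: [[0.992, -0.129, 0.002], [-0.129, -0.992, -0.0], [0.002, 0.0, -1.0]]
wrist_force: [4.8, -0.7, 5.3]
gripper_width: 15.4
gripper_force: 49.9
```

```bash
python3 red.py
```

```text
red 341 327 (array([547.2, -42. ,  24.7]), np.float64(0.4564801572169514))
scoop shelf x [-297.9 -186.7 -112.3] y [-124.5  -32.3] z [-0.3  4.9 60.2]
scoop shelf x [-206.5 -136.7  -79.8] y [-123.6  -32.9] z [ 1.9  5.8 12. ]
```

Scaled: -30 mm is -0.12, -20 mm is -0.08.

Emit:
nudge_tcp([
  [0, 0, 0, 0, 40],
  [0, 0, 0, 0, 40],
  [0, 0, 0, 0, 40],
  [0, 0, 0, 0, 40],
  [0, 0, 0, 0, 40],
  [0, 0, -0.032, 0, 40],
  [0, 0, -0.08, 0, 40],
  [0, 0, -0.12, 0, 40],
  [0, 0, -0.12, 0, 40],
  [0, 0, -0.12, 0, 40],
  [0, 0, -0.08, 0, 40],
  [0, 0, 0, 0, 40],
])

```text
time_s: 20.0
position: [424.2, -32.7, 327.9]
ee_rot: [[0.992, -0.129, 0.009], [-0.129, -0.992, 0.003], [0.008, -0.004, -1.0]]
wrist_force: [0.9, -0.6, 0.1]
gripper_width: 39.7
gripper_force: 0.0
```

```bash
python3 - <<'E'
from h import *
np.set_printoptions(precision=1,suppress=True)
s=arm.read_camera("scene"); w=arm.read_camera("wrist"); t=arm.read_camera("top")
rs=blob(s,170,8,(140,260,200,330),130,40); c=np.argwhere(rs).mean(0); P=cloud(s,rs); print(rs.sum(),np.percentile(P,[1,99],axis=0))
bs=blob(s,15,30,(232,268,235,266),150,60); bt=blob(t,10,30,(145,172,176,204),150,60); cen=lambda m: np.argwhere(m).mean(0)
print("brass",bs.sum(),bt.sum(),tri(s,cen(bs),t,cen(bt)),world(t,cen(bt),20))
cv2.imwrite("pics/p6.png",np.hstack([cv2.resize(s["img"][110:300,180:380],(420,400)),cv2.resize(w["img"],(370,278))[[*range(278)]+[277]*122]]))
E
python3 pitch.py | sed -n '1,20p'
```

```text
332 [[528.  -60.8   6.7]
 [566.4 -21.6  60.9]]
brass 229 288 (array([667.1,  99. ,  23.4]), np.float64(3.0098775140201766)) [670.5  97.9  20. ]
scene
[[-270.    34.    15.6   -0.6   -0.2]
 [-260.    32.    17.1   -0.6   -0.3]
 [-250.    33.    16.8   -0.1   -0.6]
 [-240.    59.    13.5    0.    -0. ]
 [-230.    27.     2.3   -0.5   -0.5]
 [-220.    25.     1.6   -0.5   -0.5]
 [-210.    28.     2.6   -0.8   -0.6]
 [-200.    22.     3.6    0.2   -0.5]
 [-190.    34.     2.9    3.2   -0.4]
 [-180.    30.     2.1    2.3   -0.2]
 [-170.    11.     2.4    2.4   -0.5]
 [-160.     0.     nan    2.9   -0.7]
 [-150.     0.     nan    9.7   -0.1]
 [-140.     0.     nan    7.1   -0.5]
 [-130.    28.     6.1    2.6   -0.7]
 [-120.    21.     3.     3.1   -0.3]
 [-110.     0.     nan    nan    nan]
 [-100.     0.     nan    nan    nan]
 [ -90.     0.     nan    nan    nan]]
```

View pics/p6.png

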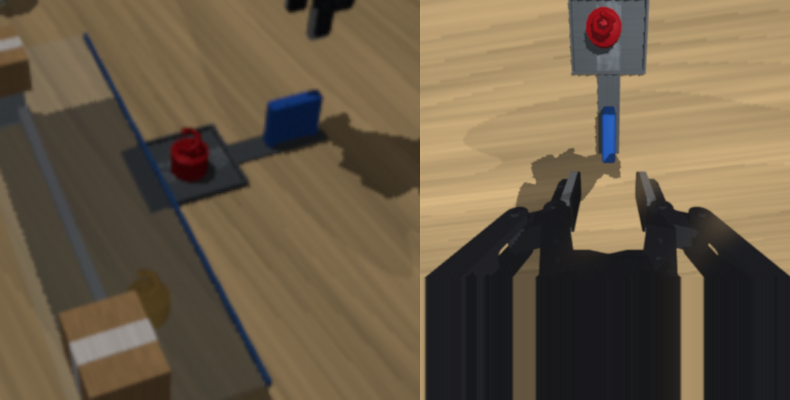

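The red finial stands upright in the flat pan and is about 40 mm clear of the lip. The brass finial hasn't moved and the gripper is free of everything.

```bash
python3 -c "
from cell import arm
print(arm.hand_in())"
```

```text
the job is handed in; nothing more can be done
None
```

The job is handed in: the red finial stands upright in the flat scoop about 40 mm clear of the shelf, the brass one is where it stood, and the arm let go at about 20 s without the gripper touching either finial.

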